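Seat a tube rotor in the mixer drive

ROBOT

A 6-joint arm with a two-finger parallel gripper is mounted at the origin on the work surface. World frame = base frame: x ahead of the robot, y to its left, z up, the work surface at z = 0. Lengths are in m, angles in rad, forces in N, time in s.
With the tool pointing down it reaches from about 0.35 to 0.975 m from the base axis. Payload 4.9 kg.
Tool frame: the origin (TCP) lies midway between the tips of the shut fingers; the grasp point (between the pads) lies 19 mm behind it; z points along the fingers, y is the line along which they close (so a half turn about z gives the same grasp; the last joint's range is limited). The gripper opens to 85 mm and grips with 20 to 120 N. Pads are 22 mm wide; open, the fingers measure 114 mm over their backs; the gripper's body (76 mm by 85 mm) begins 54 mm behind the grasp point. The pads swing forward as they close: fully open they stand 13 mm farther back than shut.
Start: joints at [1.126, 0.053, 1.613, -0, 1.476, -0.119], TCP at [0.2, 0.592, 0.231] pointing down, gripper open.
Joint ranges: [-3.01, 3.01], [-1.01, 2.22], [0.06, 2.58], [-1.02, 4.17], [0.09, 2.62], [-3.14, 3.14]. Speed limits (rad/s): [2.57, 2.57, 3.14, 3.14, 3.14, 3.14].

INTERFACE

Orientations are given as a rotation vector (axis times angle).
In Python, from station import ctrl, optics, job gives the robot as it stands.
- The arm moves only by the shell command python3 -m jog 'ROWS' [OPENING] [FORCE]. ROWS is JSON, a list of rows, each a list of 2 entries, a list of its own where there are three numbers: the shift along the tool's x, y, z in m, then the turn, a rotation vector about the tool's x, y, z in rad. A call has 1 to 5 rows; each row is the pose to reach, as a shift and turn from the pose commanded when the call began, along the tool's axes at that moment; what a row does not reach only later rows make up. A row lasts 1/10 s, in which the tool goes at most 50 mm and 8.59 degrees, less where a joint would pass 70% of its speed; a pose out of reach is approached as far as the arm can. A call with a gripper value outside its range is refused whole. OPENING is the opening, from 0 (shut) to 1 (fully open), set as the call begins (- or left out, the last holds). The fingers move at their own pace and stop on an object; FORCE is the grip in N (left out, the last holds). Time passes only in rows, so rows that repeat a pose let the fingers close. It gives the time, the measured TCP pose, the force, the opening and the grip force at its end, in the units of the state.
- ctrl.get_obs(): the state, without advancing time (a new reading comes with each control period).
- optics.get_image(name): name is "scene" or "side" or "wrist"; returns a dict with "image" (420x560x3 uint8, blue, green, red), "fx", "fy", "cx", "cy" (pixels), "rvec" (rotation vector, rad) and "tvec" (3), from world to camera coordinates, as OpenCV has them; the wrist camera has in their place "mount" (4x4, takes a point from camera to tool coordinates, whose origin is the TCP and whose axes are the flange's). Camera axes: x right, y down, z forward; pixel columns grow to the right and rows downward; lengths in m; the calibration is good to about 2 mm. A picture is of the moment at which its call begins: read the wrist's pose just before it. There is no depth.
- job.finish_job(): hands the job in; it is judged then, once.
The state is a dict: "t": time; "q": joint angles; "dq": joint speeds; "effort": joint torques, N m; "tool_pos": TCP position; "tool_rot": TCP orientation; "contact_force": force on the tool from outside, world axes, zero at the start; "wrist_torque": the same for the moment, N m; "opening": finger opening in m; "grip_force": force on a finger pad.
Only numpy, scipy, OpenCV 4.12 (cv2) and the standard library are available. Lean on these libraries where they do the work, as an engineer would, in place of code of your own. Each camera call takes 0.05 s, during which the arm holds its last target. There are 200 camera calls.

TASK

Lift the tube rotor out of its blue stand by its orange grip and push its keyed shaft into the metal hub on top of the white mixer drive: turn it until the key slips into the hub's notch, then keep pushing against the spring inside until the disc sits down on the hub's rim. Finish while still gripping the orange grip and holding the rotor pressed fully home, because the spring lifts it again when you let go. Leave the other things on the bench standing where they are.

Things in the scene. Friction and masses are not known exactly. Their poses are not given: they have to be found in the camera images.
- rotor_grip (a point): Centre (half-way up) of the rotor's orange grip: a block 44 long (own x), 24 wide (own y), 34 tall; grip it across the 24. Rotor: one loose rigid part, about 0.25 kg, z up: grip, 16 of stem (16 in diameter), disc, shaft. Disc underside is 43 below this point, shaft foot 87 below. White lines on grip and disc point along own +x, the key's side. Sizes in mm.
- rotor_disc (a point): Centre of the underside of the rotor's grey disc, 100 in diameter, 10 thick; eight capped tubes around its edge stand 7 above it and hang to 26 below. From here a steel shaft 22 in diameter runs 44 down; its last 6 taper to 13 in diameter. Sizes in mm.
- rotor_key (a point): Lower outer end of the brass key on the shaft's +x side: 8 wide, out to 19 from the axis, from the disc down to 16 above the shaft's foot. So the lowest 16 of the shaft are a plain round pilot that enters the hub at any turn. Sizes in mm.
- hub_mouth (a point): Centre of the mouth of the fixed metal hub, at its flat rim, 120 above the table. Collar 52 outside, bore 24. One notch, 12 wide and 35 deep, cut through the wall from the rim, takes the key. These axes are the housing's, NOT the notch's: the notch points up to 0.6 rad either side of this +x (seen from above), new each time. Key resting on the rim: grip centre 71 above here; fully home: 43. Sizes in mm.
- ejector (a joint): Spring plunger inside the hub's bore, 0 when up, grows as the shaft's foot presses it down (m). The foot meets it when the disc is still 10 mm above the rim; it pushes up with 5 N there and 9 N at 0.010, when the disc lies on the rim. It lifts the rotor again if let go.
- drive: White mixer drive that carries the hub, fixed: housing 210 (own x) x 170 x 60 tall, origin at the centre of its underside, z up. The hub stands 15 towards its +x from the middle. Sizes in mm.
- stand: Blue round parking stand, fixed, 60 tall, 62 outside diameter, bore 43 right through; origin at the centre of its underside, z up. At the start the rotor's disc rests on its rim, shaft and key hanging in the bore, the key up to 0.6 rad either side of world +x. Sizes in mm.
- bottle_a: Clear bottle with blue cap, diameter 68, 140 tall; bystander, origin at its underside. Sizes in mm.
- bottle_b: Amber bottle with blue cap, diameter 68, 140 tall; bystander, origin at its underside. Sizes in mm.
- tip_box: Blue box of yellow pipette tips, 85 x 120 x 51 tall; bystander, origin at its underside. Sizes in mm.
- marker: White and blue marker pen lying flat, 125 long along its x, 13 thick; bystander, origin at its underside. Sizes in mm.
- timer: White square bench timer, 55 x 55 x 22 tall; bystander, origin at its underside. Sizes in mm.
- beaker: Small glass beaker, diameter 66, 85 tall; bystander, origin at its underside. Sizes in mm.
- glove_box: White carton of gloves, 230 (own x) x 120 x 75 tall; bystander, origin at its underside. Sizes in mm.

How it is judged:
By the outcome, as a careful person would: the job done as asked, in the order asked, and still so for the second after the job is handed in, while the arm keeps its last pose, push and grip.
It also fails if it takes over 54 s, if anything falls off the work surface, if the arm or the gripper's body presses on something with over 40 N, if the wrist force passes 120 N, or if a joint passes its speed limit or range.

## Working session

There is one attempt and no reset: what is moved stays moved. The work goes in short steps, Python scripts to look and compute and a shell command to move; the robot and the scene stay as the last step left them, time stands still between calls to the robot, and variables do not carry over. Pictures are saved under pics/ and viewed, at most 10 in all, crops included, and the job is handed in when it is done.

```bash
mkdir -p pics
python3 - <<'E'
from station import ctrl, optics
import cv2,numpy as np
o=ctrl.get_obs();print({k:np.round(v,3).tolist() for k,v in o.items()})
for n in("scene","side","wrist"):
    d=optics.get_image(n);cv2.imwrite(f"pics/{n}0.png",d["image"]);print(n,{k:np.round(v,4).tolist() for k,v in d.items() if k!="image"})
E
```

```text
{'t': 0.0, 'q': [1.126, 0.053, 1.614, -0.0, 1.476, -0.119], 'dq': [-0.0, -0.001, 0.0, -0.001, 0.0, -0.0], 'effort': [0.002, -39.369, -37.017, -0.0, 0.007, 0.0], 'tool_pos': [0.2, 0.592, 0.23], 'tool_rot': [-0.509, -3.099, 0.003], 'contact_force': [-0.644, -0.57, 0.142], 'wrist_torque': [-0.027, -0.002, -0.004], 'grip_force': 0.0, 'opening': 0.085}
scene {'fx': 469.5232, 'fy': 469.5232, 'cx': 281.957, 'cy': 212.9896, 'rvec': [1.8536, 1.9038, -0.6036], 'tvec': [0.0193, -0.4757, 1.6754]}
side {'fx': 437.6088, 'fy': 437.6088, 'cx': 276.11, 'cy': 205.9518, 'rvec': [0.7684, -2.5861, 1.1505], 'tvec': [0.5042, 0.3229, 1.0385]}
wrist {'fx': 372.3774, 'fy': 372.3774, 'cx': 273.6659, 'cy': 205.3352, 'mount': [[-0.0004, -0.9549, -0.2968, 0.0764], [1.0, -0.0006, 0.0006, -0.0005], [-0.0008, -0.2968, 0.9549, -0.142], [0.0, 0.0, 0.0, 1.0]]}
```

View pics/scene0.png

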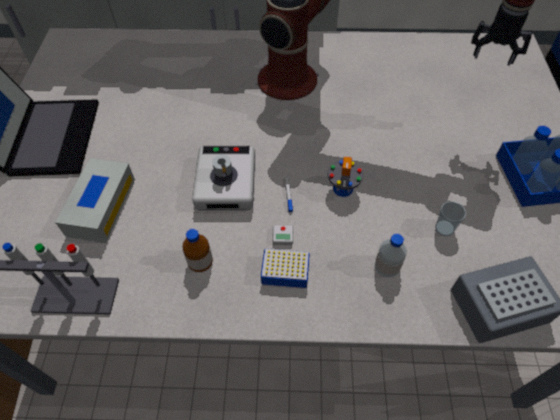

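View pics/side0.png

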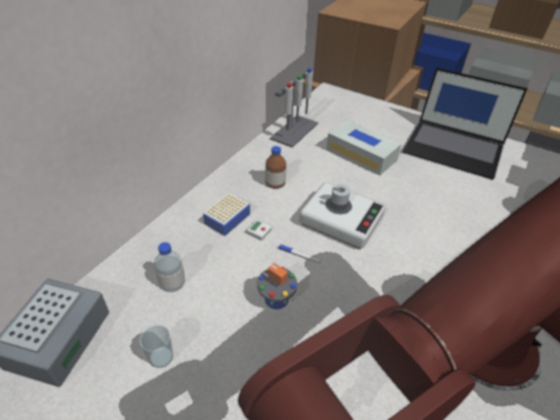

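View pics/wrist0.png

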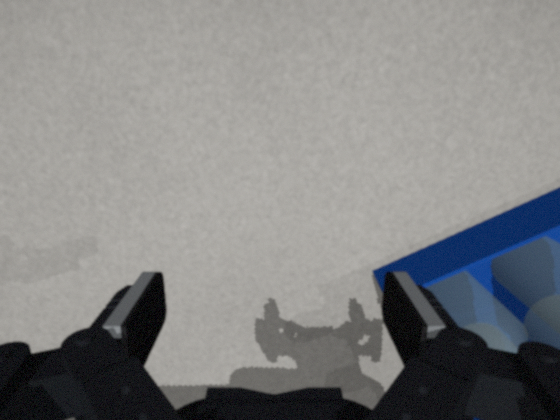

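The scene picture shows the rotor grip at about (347,164) and the hub mouth at about (222,163). The side picture shows the grip at about (277,273) and the hub at (341,188). The wrist sees only bench and the bottle rack.

```bash
cat > h.py <<'E'
from station import ctrl, optics
import cv2,numpy as np
from scipy.spatial.transform import Rotation as R
def cam(d,o=None):
    K=np.array([[d["fx"],0,d["cx"]],[0,d["fy"],d["cy"]],[0,0,1]])
    if "rvec" in d:
        Rw=R.from_rotvec(d["rvec"]).as_matrix();return K,Rw,np.array(d["tvec"])
    T=np.eye(4);T[:3,:3]=R.from_rotvec(o["tool_rot"]).as_matrix();T[:3,3]=o["tool_pos"]
    W=np.linalg.inv(T@np.array(d["mount"]));return K,W[:3,:3],W[:3,3]
def at_z(c,px,z):
    K,Rw,t=c;r=Rw.T@np.linalg.solve(K,[px[0],px[1],1]);C=-Rw.T@t
    return C+r*(z-C[2])/r[2]
def proj(c,p):
    K,Rw,t=c;q=K@(Rw@np.array(p)+t);return q[:2]/q[2]
def delta(target,yaw):
    """shift (tool axes) and turn to TCP target, tool down with tool x axis heading yaw"""
    o=ctrl.get_obs();T=R.from_rotvec(o["tool_rot"])
    G=R.from_euler("z",yaw)*R.from_euler("x",np.pi)
    return T.inv().apply(np.array(target)-o["tool_pos"]),(T.inv()*G).as_rotvec()
def yaw():
    x=R.from_rotvec(ctrl.get_obs()["tool_rot"]).as_matrix()[:,0];return np.arctan2(x[1],x[0])
E
python3 - <<'E'
from h import *
s=cam(optics.get_image("scene"));e=cam(optics.get_image("side"))
print("grip",at_z(s,(347,163),.103),at_z(e,(277,273),.103))
print("hub",at_z(s,(222,163),.12),at_z(e,(341,188),.12))
print("yaw",yaw(),R.from_rotvec(ctrl.get_obs()["tool_rot"]).as_matrix().round(3))
E
```

```text
grip [0.47675762 0.17704672 0.103     ] [0.4877197 0.1732109 0.103    ]
hub [ 0.49969228 -0.16984667  0.12      ] [ 0.49398832 -0.17946562  0.12      ]
yaw 2.815806237408919 [[-0.947  0.32  -0.   ]
 [ 0.32   0.947 -0.001]
 [ 0.    -0.001 -1.   ]]
```

```bash
python3 -c "
from h import *
print(delta([.482,.175,.28],np.pi))"
```

```text
(array([-0.40067276, -0.30468707, -0.04904485]), array([-9.53349332e-04, -2.77413082e-04, -3.25786331e-01]))
```

```bash
python3 -m jog '[[[-0.2,-0.152,-0.05],[0,0,-0.163]],[[-0.2,-0.152,-0.05],[0,0,-0.163]],[[-0.2,-0.152,-0.05],[0,0,-0.163]],[[-0.2,-0.152,-0.05],[0,0,-0.163]],[[-0.2,-0.152,-0.05],[0,0,-0.163]]]'; python3 -c "
from h import *
print(delta([.482,.175,.28],np.pi))"
```

```text
t: 0.75
tool_pos: [0.3379, 0.3876, 0.2804]
tool_rot: [0.255, 3.131, 0.0]
contact_force: [0.6, 0.6, 0.3]
opening: 0.0857
grip_force: 0.0
(array([-0.17651571, -0.18652492,  0.00041003]), array([ 1.57654940e-04,  3.02273669e-04, -1.62277891e-01]))
```

```bash
python3 -m jog '[[[-0.175,-0.185,0],[0,0,-0.163]],[[-0.175,-0.185,0],[0,0,-0.163]],[[-0.175,-0.185,0],[0,0,-0.163]],[[-0.175,-0.185,0],[0,0,-0.163]],[[-0.175,-0.185,0],[0,0,-0.163]]]';python3 -m jog '[[[0,0,0],[0,0,0]],[[0,0,0],[0,0,0]],[[0,0,0],[0,0,0]]]'; python3 -c "
from h import *
o=ctrl.get_obs();d=optics.get_image('wrist');cv2.imwrite('pics/w1.png',d['image']);print(yaw(),o['tool_pos'],o['dq'].round(3) if hasattr(o['dq'],'round') else o['dq']); print(proj(cam(d,o),[.482,.175,.12]))"
```

```text
t: 1.25
tool_pos: [0.4749, 0.1852, 0.2802]
tool_rot: [-0.0, 3.141, 0.0]
contact_force: [1.5, 0.8, -0.0]
opening: 0.0853
grip_force: 0.0
t: 1.55
tool_pos: [0.4737, 0.1877, 0.28]
tool_rot: [0.002, -3.141, -0.001]
contact_force: [-0.1, -0.2, -0.4]
opening: 0.0857
grip_force: 0.0
-3.139601393751377 [0.47371607 0.18774466 0.27995384] [ 0.021 -0.003 -0.001 -0.004 -0.002 -0.004]
[258.52611    195.07974372]
```

View pics/w1.png

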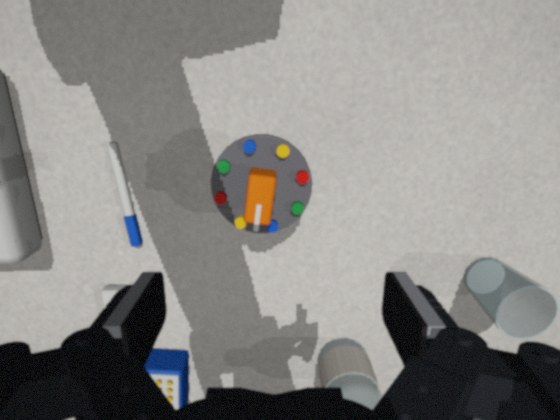

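The wrist picture shows the grip at (261,197) with its white line pointing down and slightly left (world +x). The disc is centred at (261,184).

```bash
cat >> h.py <<'E'
from scipy.optimize import minimize
import itertools
def fit_grip(img,c,x0,zc=.103,S=4):
    hsv=cv2.cvtColor(img,cv2.COLOR_BGR2HSV)
    m=cv2.inRange(hsv,(4,130,60),(17,255,255))
    n,l,st,_=cv2.connectedComponentsWithStats(m);k=1+np.argmax(st[1:,4]);m=(l==k).astype(np.uint8)*255
    ct=cv2.findContours(m,cv2.RETR_EXTERNAL,cv2.CHAIN_APPROX_NONE)[0];m=cv2.fillConvexPoly(m.copy(),cv2.convexHull(max(ct,key=len)),255)
    M=cv2.resize(m,None,fx=S,fy=S,interpolation=cv2.INTER_LINEAR)>127
    box=np.array(list(itertools.product((-.022,.022),(-.012,.012),(-.017,.017))))
    def cost(p):
        P=R.from_euler("z",p[2]).apply(box)+[p[0],p[1],zc]
        h=cv2.convexHull(((np.array([proj(c,q) for q in P])+.5)*S-.5).round().astype(np.int32))
        b=cv2.fillConvexPoly(np.zeros(M.shape,np.uint8),h,1)>0
        return 1-(b&M).sum()/(b|M).sum()
    sx=np.array([x0+np.array(v)*[.006,.006,.2] for v in [(0,0,0),(1,0,0),(0,1,0),(0,0,1)]])
    r=minimize(cost,x0,method="Nelder-Mead",options=dict(initial_simplex=sx,xatol=1e-4,fatol=1e-5));return r.x,r.fun,m
E
python3 - <<'E'
from h import *
o=ctrl.get_obs();d=optics.get_image('wrist');c=cam(d,o)
g=at_z(c,(261,197),.115);print(g)
for y in(-.3,0,.3): print(fit_grip(d["image"],c,np.array([g[0],g[1],y]))[:2])
print("disc centre",at_z(c,(261.3,184),.068))
x,f,m=fit_grip(d["image"],c,np.array([g[0],g[1],-.1]))
print(delta([x[0],x[1],.28],x[2]+np.pi),delta([x[0],x[1],.103+.019],x[2]+np.pi))
E
```

```text
[0.48499141 0.17724716 0.115     ]
(array([ 0.48706793,  0.17533236, -0.13026001]), np.float64(0.06306709980956648))
(array([ 0.48726066,  0.17530012, -0.13496513]), np.float64(0.06310316450961317))
(array([ 0.48728039,  0.1753085 , -0.13713393]), np.float64(0.0619326281041338))
disc centre [0.48523382 0.17606051 0.068     ]
(array([-1.35227413e-02, -1.28577653e-02,  4.94529481e-05]), array([ 2.17212401e-04, -7.62997983e-05,  1.32778401e-01])) (array([-0.01353249, -0.01289278,  0.15804945]), array([ 2.17212401e-04, -7.62997983e-05,  1.32778401e-01]))
```

```bash
python3 -m jog '[[[-0.0125,-0.0125,0],[0,0,0.133]],[[-0.0125,-0.0125,0.05],[0,0,0.133]],[[-0.0125,-0.0125,0.1],[0,0,0.133]],[[-0.0125,-0.0125,0.1],[0,0,0.133]],[[-0.0125,-0.0125,0.1],[0,0,0.133]]]'
python3 - <<'E'
from h import *
o=ctrl.get_obs();d=optics.get_image('wrist');c=cam(d,o);cv2.imwrite('pics/w2.png',d['image'])
x,f,m=fit_grip(d["image"],c,np.array([.4865,.1756,-.133]))
print(o["tool_pos"],x,f,delta([x[0],x[1],.087],x[2]+np.pi))
E
```

```text
t: 2.15
tool_pos: [0.4859, 0.1754, 0.18]
tool_rot: [-0.206, -3.133, 0.001]
contact_force: [0.9, -0.2, 1.5]
opening: 0.0856
grip_force: 0.0
[0.48585512 0.17535679 0.17997044] [ 0.48610385  0.17517522 -0.1256677 ] 0.07477333333333336 (array([ 0.00165837, -0.00065052,  0.0954906 ]), array([ 0.00099123,  0.00280499, -0.00564495]))
```

View pics/w2.png

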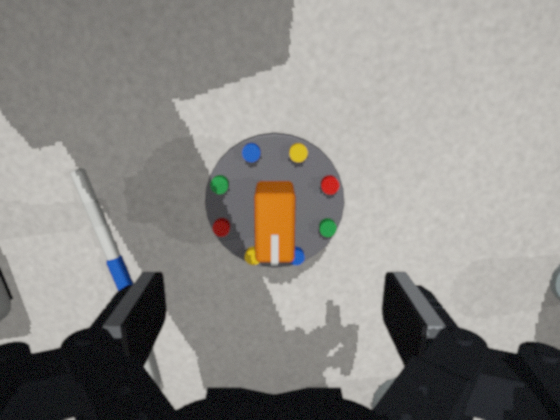

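The grip is now aligned at (275,222), with its sides vertical between the fingers. Descending.

```bash
python3 -m jog '[[[0,0,0.04],[0,0,0]],[[0,0,0.075],[0,0,0]],[[0,0,0.09],[0,0,0]],[[0,0,0.093],[0,0,0]],[[0,0,0.093],[0,0,0]]]' - 60; python3 -m jog '[[[0,0,0],[0,0,0]],[[0,0,0],[0,0,0]],[[0,0,0],[0,0,0]],[[0,0,0],[0,0,0]],[[0,0,0],[0,0,0]]]' 0 60;  python3 -m jog '[[[0,0,0],[0,0,0]],[[0,0,0],[0,0,0]],[[0,0,0],[0,0,0]],[[0,0,0],[0,0,0]],[[0,0,0],[0,0,0]]]' 0 60
```

```text
t: 2.7
tool_pos: [0.4883, 0.175, 0.0893]
tool_rot: [0.208, 3.132, 0.001]
contact_force: [-0.8, 0.1, 0.1]
opening: 0.0853
grip_force: 0.0
t: 3.2
tool_pos: [0.4872, 0.1747, 0.0878]
tool_rot: [0.208, 3.134, 0.001]
contact_force: [-0.8, 0.7, 2.8]
opening: 0.0234
grip_force: 59.7
t: 3.7
tool_pos: [0.4872, 0.1747, 0.0878]
tool_rot: [0.208, 3.134, 0.0]
contact_force: [-1.3, 0.6, 5.6]
opening: 0.0229
grip_force: 59.9
```

```bash
python3 -m jog '[[[0,0,-0.03],[0,0,0]],[[0,0,-0.07],[0,0,0]],[[0,0,-0.12],[0,0,0]],[[0,0,-0.15],[0,0,0]],[[0,0,-0.15],[0,0,0]]]' 0 100; python3 -c "
from h import *
print(delta([.495,-.03,.24],np.pi-.133))"
```

```text
t: 4.2
tool_pos: [0.489, 0.1749, 0.242]
tool_rot: [0.208, 3.126, 0.003]
contact_force: [0.4, -0.4, -1.8]
opening: 0.0227
grip_force: 98.5
(array([-0.03310476, -0.20234087,  0.00167394]), array([0.00276205, 0.00826071, 0.00019657]))
```

```bash
python3 -m jog '[[[-0.033,-0.202,0],[0,0,0]],[[-0.033,-0.202,0],[0,0,0]],[[-0.033,-0.202,0],[0,0,0]],[[-0.033,-0.202,0],[0,0,0]],[[-0.033,-0.202,0],[0,0,0]]]'; python3 -m jog '[[[0,0,0],[0,0,0]],[[0,0,0],[0,0,0]],[[0,0,0],[0,0,0]]]';  python3 - <<'E'
from h import *
o=ctrl.get_obs();d=optics.get_image('wrist');cv2.imwrite('pics/w3.png',d['image']);print(o["tool_pos"],yaw(),o["contact_force"])
c=cam(d,o);print(proj(c,[.497,-.174,.12]))
E
```

```text
t: 4.7
tool_pos: [0.491, -0.0345, 0.2335]
tool_rot: [-0.219, -3.129, 0.002]
contact_force: [0.6, 0.1, -2.7]
opening: 0.0223
grip_force: 99.6
t: 5.0
tool_pos: [0.4923, -0.0286, 0.236]
tool_rot: [-0.205, -3.133, -0.001]
contact_force: [-0.5, 0.7, -3.0]
opening: 0.0229
grip_force: 99.6
[ 0.49226255 -0.02860558  0.23595595] 3.0111471489647883 [-0.53011469  0.67830828 -2.98514391]
[ 80.12225145 231.4500744 ]
```

View pics/w3.png

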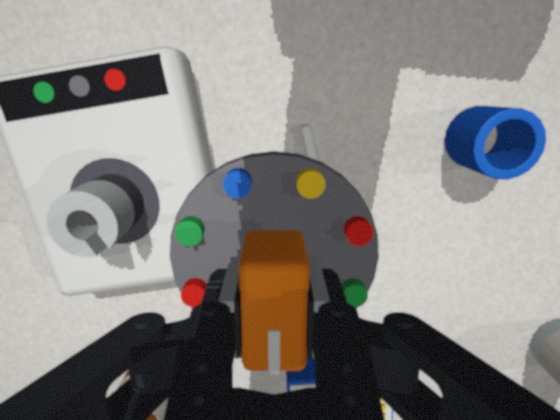

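Hub mouth at about (83,222), notch pointing to about (100,243). The rotor is gripped straight. Zooming in on the hub.

```bash
python3 -c "
import cv2
i=cv2.imread('pics/w3.png')[170:265,35:145];cv2.imwrite('pics/w3c.png',cv2.resize(i,None,fx=6,fy=6,interpolation=cv2.INTER_CUBIC))"
```

```text
(no output)
```

View pics/w3c.png

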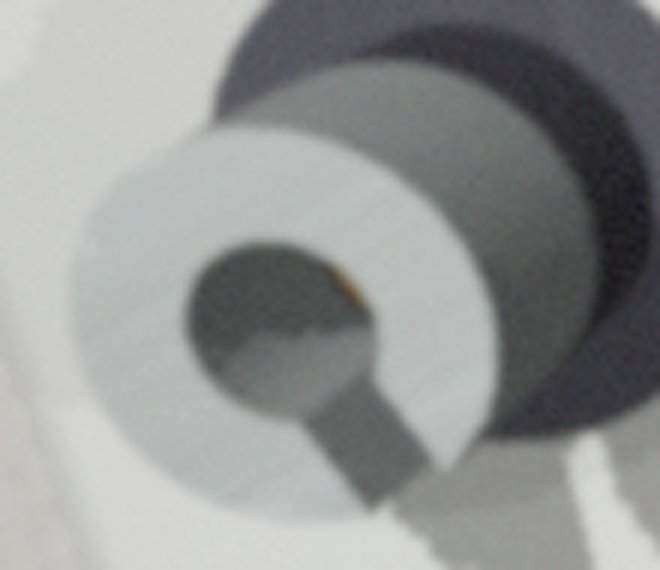

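Run:
```python
from h import *
d=optics.get_image('wrist');o=ctrl.get_obs();c=cam(d,dict(tool_pos=[0.49226255,-0.02860558,0.23595595],tool_rot=[-0.205,-3.133,-0.001]))
w=lambda x,y:at_z(c,(35+(x+.5)/6-.5,170+(y+.5)/6-.5),.12)
from scipy.optimize import least_squares
for n,pts in dict(outer=[(72,310),(82,240),(250,125),(130,165),(370,155),(470,235),(498,330),(270,520),(180,475),(110,410)],bore=[(187,320),(270,242),(330,258),(377,330),(215,385),(255,412),(205,275)]).items():
    P=np.array([w(*p)[:2] for p in pts]);r=least_squares(lambda p:np.hypot(*(P-p[:2]).T)-p[2],[.5,-.17,.02]);print(n,r.x,np.abs(r.fun).max())
a,b=w(337,399),w(407,490);v=b-a;print("notch",np.arctan2(v[1],v[0]))
for p,q in [((303,420),(375,512)),((372,378),(440,467))]:
    v=w(*q)-w(*p);print(np.arctan2(v[1],v[0]))
h=.5*(w(285,322)+w(282,331));v=b-h;print(h,np.arctan2(v[1],v[0]))
# rotor disc in hand: top edge of disc circle (r=50mm), z= tcp+.0152-.033
z=o["tool_pos"][2]+.0152-.033
P=np.array([at_z(c,p,z)[:2] for p in [(171,250),(178,215),(205,178),(240,158),(275,153),(310,159),(345,180),(370,215),(377,250)]])
r=least_squares(lambda p:np.hypot(*(P-p[:2]).T)-p[2],[.49,-.03,.05]);print("disc",r.x,o["tool_pos"],np.abs(r.fun).max())
```

```text
outer [ 0.49181529 -0.17055489  0.02604226] 0.0006409996784407825
bore [ 0.4922656  -0.17123905  0.01167695] 0.00033389521290690116
notch 0.38747251141715966
0.3918126361508921
0.3889274814461272
[ 0.49144474 -0.1710898   0.12      ] 0.3778235636797158
disc [ 0.48964224 -0.02837095  0.04782278] [ 0.49255502 -0.02872113  0.23662022] 0.0002151269721091531
```

Run:
```python
from h import *
print(delta([.4925,-.171,.225],np.pi+.388), ctrl.get_obs()["q"])
```

```text
(array([-0.01846887, -0.14107868,  0.01157656]), array([ 3.89137660e-04, -5.86723616e-04, -5.18507339e-01])) [-2.09302643e-01 -2.73130346e-01  1.90454667e+00  1.70909420e-04
  1.51085128e+00 -1.64960191e+00]
```

```bash
python3 -m jog '[[[-0.0185,-0.141,0.011],[0,0,-0.52]],[[-0.0185,-0.141,0.011],[0,0,-0.52]],[[-0.0185,-0.141,0.011],[0,0,-0.52]],[[-0.0185,-0.141,0.011],[0,0,-0.52]],[[-0.0185,-0.141,0.011],[0,0,-0.52]]]'; python3 -m jog '[[[0,0,0],[0,0,0]],[[0,0,0],[0,0,0]],[[0,0,0],[0,0,0]]]';  python3 - <<'E'
from h import *
d=optics.get_image('side')["image"];s=optics.get_image('scene')["image"]
a=cv2.resize(d[120:240,280:420],(560,480),interpolation=2)
b=cv2.resize(s[100:220,190:250],(240,480),interpolation=2)
cv2.imwrite('pics/s4.png',cv2.hconcat([a,b]))
print(delta([.4925,-.171,.21],np.pi+.388))
E
```

```text
t: 5.6
tool_pos: [0.4923, -0.1729, 0.2257]
tool_rot: [0.602, -3.083, -0.001]
contact_force: [0.3, 0.1, -3.3]
opening: 0.0227
grip_force: 100.3
t: 5.9
tool_pos: [0.4926, -0.1711, 0.2262]
tool_rot: [-0.606, 3.082, -0.0]
contact_force: [-0.9, 0.1, -3.1]
opening: 0.0225
grip_force: 100.4
(array([-0.00014353,  0.00042334,  0.01623172]), array([-2.44131247e-04,  2.68154222e-04,  6.28847160e-05]))
```

View pics/s4.png

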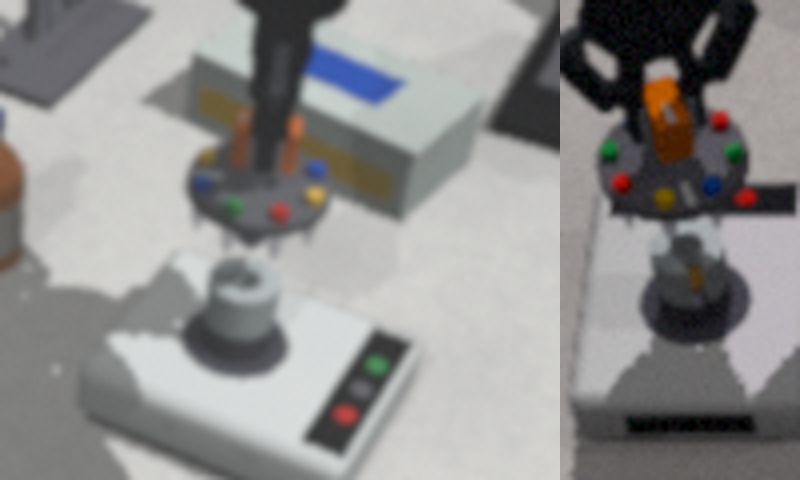

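The side and scene crops show the rotor level above the hub, with the shaft heading for the bore. The notch and the key face the same way. Lowering the pilot in.

```bash
python3 -m jog '[[[0,0,0.02],[0,0,0]],[[0,0,0.03],[0,0,0]],[[0,0,0.036],[0,0,0]],[[0,0,0.042],[0,0,0]],[[0,0,0.042],[0,0,0]]]'; python3 -c "
from h import *
o=ctrl.get_obs();print(o['wrist_torque'])"
```

```text
t: 6.5
tool_pos: [0.4919, -0.172, 0.1832]
tool_rot: [0.604, -3.082, -0.002]
contact_force: [0.0, -0.1, -2.4]
opening: 0.0226
grip_force: 100.4
[-0.00558603 -0.02469294  0.04152668]
```

```bash
python3 -m jog '[[[0,0,0.003],[0,0,0]],[[0,0,0.006],[0,0,0]],[[0,0,0.009],[0,0,0]],[[0,0,0.012],[0,0,0]],[[0,0,0.012],[0,0,0]]]'; python3 -c "
from h import *
o=ctrl.get_obs();print(o['wrist_torque'])"
```

```text
t: 7.0
tool_pos: [0.492, -0.1721, 0.1714]
tool_rot: [0.604, -3.082, -0.001]
contact_force: [-0.3, 0.4, -2.7]
opening: 0.0231
grip_force: 100.4
[-0.05868035  0.01310764 -0.02800325]
```

The tool is already 4 mm below key-on-rim height with no resistance, so the key is in the notch. Pushing on.

```bash
python3 -m jog '[[[0,0,0.005],[0,0,0]],[[0,0,0.009],[0,0,0]],[[0,0,0.013],[0,0,0]],[[0,0,0.017],[0,0,0]],[[0,0,0.02],[0,0,0]]]'; python3 -m jog '[[[0,0,0.001],[0,0,0]],[[0,0,0.002],[0,0,0]],[[0,0,0.003],[0,0,0]],[[0,0,0.003],[0,0,0]]]'; python3 -c "
from h import *
o=ctrl.get_obs();print(o['wrist_torque'])"
```

```text
t: 7.5
tool_pos: [0.4926, -0.1724, 0.1528]
tool_rot: [-0.604, 3.082, -0.001]
contact_force: [-1.6, 1.6, 4.0]
opening: 0.0229
grip_force: 101.3
t: 7.9
tool_pos: [0.4927, -0.1725, 0.1497]
tool_rot: [-0.604, 3.082, -0.001]
contact_force: [-2.1, 2.1, 6.3]
opening: 0.0227
grip_force: 101.5
[0.19454335 0.33452586 0.11955654]
```

```bash
for i in 1 2; do python3 -m jog '[[[0,0,0.0005],[0,0,0]],[[0,0,0.001],[0,0,0]],[[0,0,0.001],[0,0,0]]]' | egrep 'tool_pos|contact'; done; python3 -m jog '[[[0,0,0.0005],[0,0,0]],[[0,0,0.001],[0,0,0]],[[0,0,0.001],[0,0,0]]]' | egrep 'tool_pos|contact'
```

```text
tool_pos: [0.4928, -0.1725, 0.1488]
contact_force: [-1.3, 1.8, 4.8]
tool_pos: [0.4928, -0.1725, 0.148]
contact_force: [-2.2, 0.9, 5.9]
tool_pos: [0.4928, -0.1725, 0.1479]
contact_force: [-4.2, 3.2, 9.9]
```

```bash
for i in 1 2; do python3 -m jog '[[[0,0,0.0005],[0,0,0]],[[0,0,0.001],[0,0,0]],[[0,0,0.001],[0,0,0]]]' | egrep 'tool_pos|contact|rot'; done
```

```text
tool_pos: [0.4929, -0.1725, 0.1479]
tool_rot: [-0.604, 3.082, -0.001]
contact_force: [-5.5, 2.8, 14.0]
tool_pos: [0.4929, -0.1725, 0.1479]
tool_rot: [-0.605, 3.082, -0.001]
contact_force: [-8.6, 4.3, 18.8]
```

```bash
python3 -m jog '[[[0,0,0.001],[0,0,0]],[[0,0,0.001],[0,0,0]],[[0,0,0.001],[0,0,0]],[[0,0,0.001],[0,0,0]],[[0,0,0.001],[0,0,0]]]'
python3 - <<'E'
from h import *
d=optics.get_image('side')["image"];s=optics.get_image('scene')["image"]
a=cv2.resize(d[120:240,280:420],(560,480),interpolation=2)
b=cv2.resize(s[100:220,190:250],(240,480),interpolation=2)
cv2.imwrite('pics/s5.png',cv2.hconcat([a,b]))
E
```

```text
t: 9.9
tool_pos: [0.493, -0.1725, 0.1479]
tool_rot: [-0.605, 3.082, -0.001]
contact_force: [-11.2, 5.0, 23.7]
opening: 0.0227
grip_force: 104.0
```

View pics/s5.png

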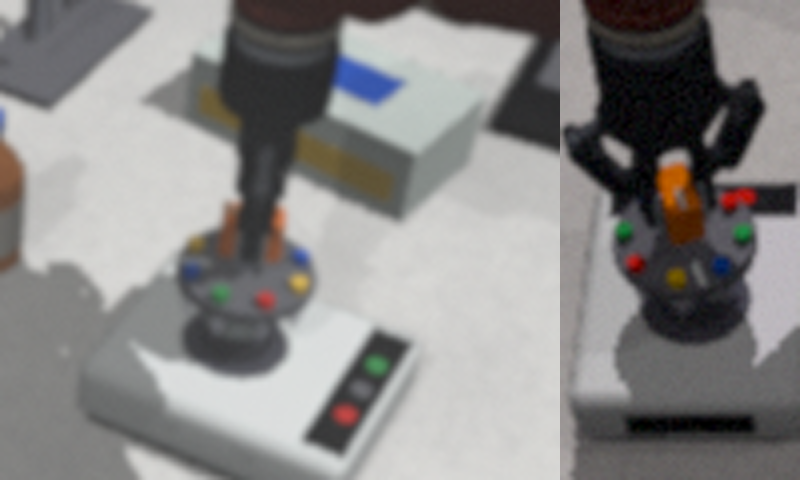

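The disc lies flat on the hub. The tool stopped hard at 0.1479 (predicted 0.1478), pressed with about 24 N and still gripped.

```bash
python3 -c "
from station import job
print(job.finish_job())"
```

```text
the job is handed in; nothing more can be done
None
```

The rotor is seated in the hub with its key in the notch and its disc on the rim; I handed the job in while still gripping it and pressing it home with about 24 N.

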